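# Snap the fan cover back onto the instrument console

## Task

Pick up the loose white ventilated cover, set it over the open fan bay in the console's sloped face, and press it down corner by corner until all four clips have clicked and the cover lies flush all round. Let go of it, and do not move the other things on the bench.

Things in the scene. Friction and masses are not known exactly. Their poses are not given: they have to be found in the camera images.
- console: White instrument console, fixed, 380 mm wide (y), 240 mm deep (x), 50 mm high at its front edge and 167 mm at the back, its face sloping up away from the robot at 28 degrees. Origin at the centre of its underside. An open fan bay lies in the right-hand part of the face as seen from the robot, a black display left of it.
- bay: Fan bay: a rectangular well, 116 mm along x, 130 mm along y, 40 mm deep, open in the console's sloped face. Origin: centre of the well's mouth, in the plane of the face, 103 mm above the bench. z = outward normal of the face, 28 degrees from vertical, leaning towards the robot side; x = up the slope; y = across the face, level.
- catch0 (a point): One of four clip catches: a sprung steel nose 16 mm wide (x) that stands 4 mm out of an end wall of the well and springs back 6 mm along y. This point is the nose's tip at (50, 61, -11.6) mm in the bay's axes; the others are at (+-50, +-61, -11.6).
- cover_grip (a point): Snap-fit cover, loose: white plastic plate 126 (x) x 142 (y) x 5 mm with slits, 110 to 180 g. On its middle stands a grip bar 20 mm wide (y), 60 mm long (x), 44 mm tall; this point is the bar's centre, 27 mm above the plate's underside. z = out of the upper face. At the start it stands level on its legs on the bench. Flush on the bay, this point is 27 mm from the bay's origin along the bay's z.
- cover: The same cover; origin at the centre of the plate's underside. It fits the bay with x along the bay's x, or turned half round. Set down, its legs rest on the catches, plate some 9 mm proud of the face; pressed above a leg, that corner clicks past its catch at 5 to 15 N and is drawn flush. The plate is rigid: a corner pressed home can lift the opposite one.
- leg0 (a point): Foot of one of the cover's four legs, 18 mm below the plate's underside, at x 50, y 61 mm in the cover's axes (others at +-50, +-61). Each leg is 12 mm wide along x and ends in a rounded barb, 6 mm thick, reaching out to y = 64 mm: in the well the cover has 1 mm of play each way along y, 2 mm along x.
- corner0 (a point): Point of the cover's underside near its +x, +y corner (cover axes, x 50 mm and y 61 mm from the middle), above one clip leg; the upper face, where to press, is 5 mm higher along the cover's z. Its bay z is 0 mm when that corner is home, about 9 mm when the leg rests unclicked on its catch.
- corner1 (a point): Point of the cover's underside near its -x, +y corner (cover axes, x 50 mm and y 61 mm from the middle), above one clip leg; the upper face, where to press, is 5 mm higher along the cover's z. Its bay z is 0 mm when that corner is home, about 9 mm when the leg rests unclicked on its catch.
- corner2 (a point): Point of the cover's underside near its +x, -y corner (cover axes, x 50 mm and y 61 mm from the middle), above one clip leg; the upper face, where to press, is 5 mm higher along the cover's z. Its bay z is 0 mm when that corner is home, about 9 mm when the leg rests unclicked on its catch.
- corner3 (a point): Point of the cover's underside near its -x, -y corner (cover axes, x 50 mm and y 61 mm from the middle), above one clip leg; the upper face, where to press, is 5 mm higher along the cover's z. Its bay z is 0 mm when that corner is home, about 9 mm when the leg rests unclicked on its catch.
- wash_bottle: white plastic bottle, 64 mm across, 160 mm tall, bystander; origin at the centre of its underside.
- beaker: glass beaker, 72 mm across, 85 mm tall, bystander; origin at the centre of its underside.
- bulb: brown rubber pipette bulb standing upright, 54 mm across, 90 mm tall, bystander; origin at the centre of its underside.
- sample_jar: amber jar with black cap, 56 mm across, 70 mm tall, bystander; origin at the centre of its underside.
- screwdriver: screwdriver 200 mm long with a grey handle, lying on the bench, bystander; origin at the middle of its length, on the bench; it lies along its x.
- filter_frame: flat grey filter cassette 90 x 120 x 18 mm lying on the bench, bystander; origin at the centre of its underside.
- paper_roll: white paper roll standing on end, 52 mm across, 57 mm tall, bystander; origin at the centre of its underside.
There are look-alikes about, which are no part of the job. What is shaped like the cover but blue or red is not meant.

How it is judged (in metres and radians):
On the way:
1. one corner of the cover is home while another is still standing proud, with the cover over the bay (distance between cover and bay below 0.02 m and z of any of corner0, corner1, corner2, corner3 in the frame of bay below 0.002 m and z of any of corner0, corner1, corner2, corner3 in the frame of bay above 0.005 m), for 0.1 s.
At the end, for the whole second after the job is handed in: All four corners of the cover are home, within 2 mm of the console's face, with the cover over the bay (the middle of its plate within 20 mm of the middle of the bay's mouth), at rest and let go (distance between cover and bay below 0.02 m and z of each of corner0, corner1, corner2, corner3 in the frame of bay below 0.002 m and linear speed of cover below 0.01 m/s); the robot touches nothing.
It fails at once if a bystander is moved more than 30 mm (distance of any of wash_bottle, beaker, bulb, sample_jar, screwdriver, filter_frame, paper_roll from where it was at the start of the episode above 0.03 m).
It also fails if it takes over 61 s, if anything falls off the work surface, if the arm or the gripper's body presses on something with over 40 N, if the wrist force passes 120 N, or if a joint passes its speed limit or range.

## Robot

A 6-joint arm with a two-finger parallel gripper is mounted at the origin on the work surface. World frame = base frame: x ahead of the robot, y to its left, z up, the work surface at z = 0. Lengths are in mm, angles in rad, forces in N, time in s.
With the tool pointing down it reaches from about 400 to 925 mm from the base axis. Payload 12.5 kg.
Tool frame: the origin (TCP) lies on the centre line of the jaws, within the pads' length; the fingertips stand 19 mm ahead of it and the grasp point (between the pads) is the TCP; z points along the fingers, y is the line along which they close (so a half turn about z gives the same grasp; the last joint's range is limited). The gripper opens to 95 mm and grips with 3 to 60 N. Pads are 20 mm wide; open, the fingers measure 119 mm over their backs; the gripper's body (75 mm by 180 mm) begins 59 mm behind the grasp point.
Start: joints at [1.087, 0.491, 1.559, -0, 1.092, -0.106], TCP at [230.532, 580.947, 233.661] pointing down, gripper open.
Joint ranges: [-3.1, 3.1], [-0.84, 2.19], [0.05, 2.79], [-1.13, 4.28], [0.06, 2.93], [-2.69, 2.69]. Speed limits (rad/s): [2.22, 2.22, 2.79, 3.14, 3.14, 3.14].

## Interface

Orientations are given as [roll, pitch, yaw] about the fixed x, y, z axes, in that order (R = Rz(yaw) Ry(pitch) Rx(roll)).
In Python, from cell import state, read_camera, job_done gives the robot as it stands.
- The arm moves only by the tool arm_command, never from a script. Its argument "deltas" is a list of rows, each an object of numbers: "dx", "dy", "dz": the shift along the world's x, y, z in m; "yaw": the turn about the world's z in degrees. In form: [{"dx": .., "dy": .., "dz": .., "yaw": ..}, ...]. A call has 1 to 20 rows; each row shifts and turns the commanded pose from where the row before left it; what a row does not reach is not made up. A row lasts 1/10 s, in which the tool goes at most 50 mm and 8.59 degrees, less where a joint would pass 70% of its speed; a pose out of reach is approached as far as the arm can. A call with a gripper value outside its range is refused whole. "gripper" is the finger opening in m, from 0 to 0.0951, set as the call begins (left out, the last holds). The fingers move at their own pace and stop on an object; the grip force is fixed at half the most. Time passes only in rows, so rows that do not move let the fingers close. It gives the time, the measured TCP pose, the force, the opening and the grip force at its end, in the units of the state.
- state(): the state, without advancing time (a new reading comes with each control period).
- read_camera(name): name is "side" or "top"; returns a dict with "color" (420x560x3 uint8, red, green, blue), "range_z" (420x560 float32, mm along the optical axis (not along the pixel's ray), 0 where there is no reading), "fx", "fy", "cx", "cy" (pixels), "k1" (the pictures are not rectified: a ray, as slopes to the right and down, at radius r is drawn at 1 + k1 r^2 times it, then the intrinsics apply), "extrinsics" (4x4, takes a point from camera to world coordinates). Camera axes: x right, y up, looking along -z (the intrinsics and any distortion apply to the point x, -y, -z); pixel columns grow to the right and rows downward; lengths in mm; the calibration is good to about 2 mm. A picture is of the moment at which its call begins.
- job_done(): hands the job in; it is judged then, once.
The state is a dict: "t": time; "joints": joint angles; "qvel": joint speeds; "tau": joint torques, N m; "eef_pos": TCP position; "tcp_rot": TCP orientation; "ft_force": force on the tool from outside, world axes, zero at the start; "moment": the same for the moment, N m; "opening": opening from 0.0 (shut) to 1.0 (fully open); "grip_force": force on a finger pad.
Only numpy, scipy, OpenCV 4.12 (cv2) and the standard library are available. Lean on these libraries where they do the work, as an engineer would, in place of code of your own. Each camera call takes 0.05 s, during which the arm holds its last target. There are 200 camera calls.

## Working session

There is one attempt and no reset: what is moved stays moved. The work goes in short steps, Python scripts to look and compute and a tool call to move; the robot and the scene stay as the last step left them, time stands still between calls to the robot, and variables do not carry over. Pictures are saved under pics/ and viewed, at most 10 in all, crops included, and the job is handed in when it is done.

Besides the shell and the picture viewer there is one more tool, called after ">>>" by a JSON object that holds its "api" and its "payload". arm_command: Moves the arm, as the interface text tells. Its arguments: {"type":"object","properties":{"deltas":{"type":"array"},"gripper":{"type":"number"}},"required":["deltas"]}

```bash
mkdir -p pics; ls
cat > h.py <<'E'
import numpy as np, cv2
from cell import state, read_camera, job_done
def cloud(c):
    h,w=c["range_z"].shape; v,u=np.mgrid[0:h,0:w].astype(float)
    K=np.array([[c["fx"],0,c["cx"]],[0,c["fy"],c["cy"]],[0,0,1]])
    p=cv2.undistortPoints(np.stack([u,v],-1).reshape(-1,1,2),K,np.array([c["k1"],0,0,0.])).reshape(h,w,2)
    z=c["range_z"]; P=np.stack([p[...,0]*z,-p[...,1]*z,-z,np.ones_like(z)],-1)
    W=(P@np.array(c["extrinsics"]).T)[...,:3]; W[z<=0]=np.nan
    return W
E
python3 - <<'E'
from h import *
for n in("top","side"):
    c=read_camera(n); cv2.imwrite(f"pics/{n}0.png",c["color"][...,::-1]); np.savez(f"{n}0.npz",W=cloud(c),c=c["color"])
    print(n,np.round(c["extrinsics"],2).tolist(),c["fx"],c["k1"])
print(state())
E
```

```text
pics
top [[0.03, 0.99, -0.1, 377.28], [-1.0, 0.03, -0.0, -31.81], [0.0, 0.1, 1.0, 1447.5], [0.0, 0.0, 0.0, 1.0]] 404.0603551335654 -0.10385503715917571
side [[0.71, 0.54, -0.45, -94.76], [-0.71, 0.54, -0.46, -660.44], [-0.0, 0.65, 0.76, 1152.89], [0.0, 0.0, 0.0, 1.0]] 380.05745452718594 -0.027797383104746935
{'t': 0.1, 'joints': array([ 1.08737932e+00,  4.91485633e-01,  1.55938602e+00,  2.15983183e-05,
        1.09169373e+00, -1.05607763e-01]), 'qvel': array([-0.00087435, -0.00190572, -0.00171012,  0.00249789, -0.00077169,
        0.00037064]), 'tau': array([ 1.52986191e-03, -6.13610458e+01, -2.58602482e+01,  6.93470333e-02,
        4.70046618e-02, -4.97129497e-05]), 'eef_pos': array([230.44174356, 580.75824037, 233.12950916]), 'tcp_rot': array([-3.14062736e+00, -1.21587504e-04,  2.76377338e+00]), 'ft_force': array([-0.13746993, -0.69314772, -0.13115121]), 'moment': array([ 0.04198011,  0.01193312, -0.06125913]), 'grip_force': 0.0, 'opening': 0.9977592641267302}
```

View pics/top0.png

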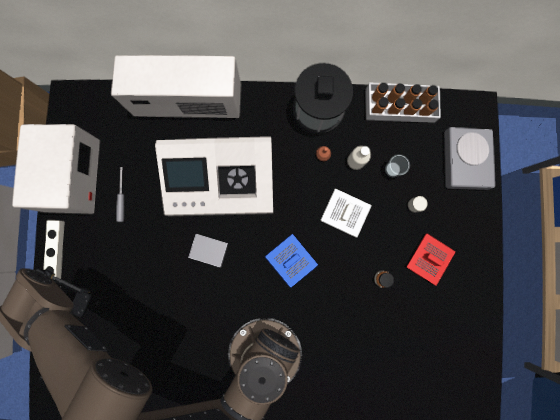

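View pics/side0.png

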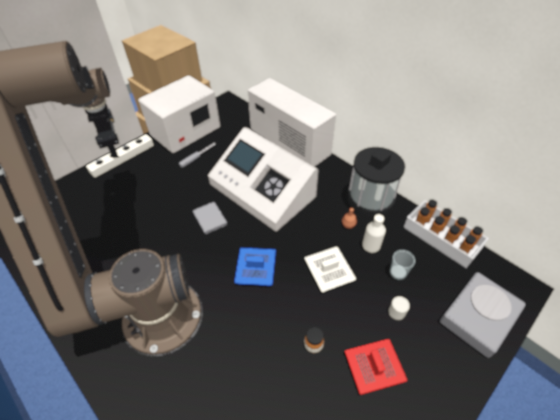

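The white cover with the T-shaped bar is at top (346,213) and side (330,269). The blue one at top (292,260) and the red one at top (431,259) are look-alikes. The bay is at top (237,180), right of the display at (186,174). I'll measure both and check the crops.

Run:
```python
from h import *
f={n:np.load(n+"0.npz") for n in("top","side")}
def rect(p): 
    r=cv2.minAreaRect(p.astype(np.float32)); b=cv2.boxPoints(r); return np.round(r[0],1),np.round(r[1],1),round(r[2],1)
for n,(u,v) in dict(top=(346,213),side=(330,269)).items():
    W=f[n]["W"];c=f[n]["c"].astype(int)
    m=np.zeros(c.shape[:2],bool); m[v-32:v+32,u-32:u+32]=1
    w=m&(c.min(-1)>110)
    pl=W[w&(W[...,2]>14)&(W[...,2]<32)]; br=W[m&(W[...,2]>56)&(W[...,2]<80)]
    print(n,"plate",len(pl),rect(pl[:,:2]),np.median(pl[:,2]),"bar",len(br),rect(br[:,:2]) if len(br)>3 else"",np.median(br[:,2]) if len(br) else "")
# console face
for n,box in dict(top=(150,130,280,222),side=(200,120,325,230)).items():
    W=f[n]["W"];c=f[n]["c"].astype(int);m=np.zeros(c.shape[:2],bool);x0,y0,x1,y1=box;m[y0:y1,x0:x1]=1
    s=m&(c.min(-1)>130)&(W[...,2]>55)&(W[...,2]<160); P=W[s]
    for _ in range(5):
        o=P.mean(0); nn=np.linalg.svd(P-o,full_matrices=False)[2][2]; nn*=np.sign(nn[2]); d=(P-o)@nn; P=P[abs(d)<max(4,0)] if (abs(d)<4).sum()>200 else P
    print(n,len(P),"n",nn.round(3),"tilt",np.degrees(np.arccos(nn[2])).round(1),"yaw",np.degrees(np.arctan2(-nn[1],-nn[0])).round(2),"o",o.round(1))
    hist=((W-o)@nn)
    bay=m&(hist<-8)&(W[...,2]>20)&(W[...,2]<160)
    k,lab,st,ce=cv2.connectedComponentsWithStats(bay.astype(np.uint8)); 
    for i in range(1,k):
        if st[i,4]>100: print("comp",st[i],ce[i].round(1),np.nanmean(W[lab==i],0).round(1))
    # outline of console in xy
    A=W[m&(c.min(-1)>130)&(W[...,2]>40)]; print("console rect",rect(A[:,:2]))
def crop(n,x,y,w,h,s=5): return cv2.resize(f[n]["c"][y:y+h,x:x+w,::-1],None,fx=s,fy=s,interpolation=cv2.INTER_CUBIC)
cv2.imwrite("pics/crop.png",np.hstack([crop("top",306,173,80,80),crop("top",200,140,80,80)]))
```

```text
top plate 1246 (array([ 508.5, -275. ]), array([141.4, 126.5]), 66.6) 22.269718631176943 bar 106 (array([ 507.8, -275.5]), array([21.2, 59.4]), 67.4) 65.9585204390902
side plate 1111 (array([ 507.8, -276.2]), array([143.9, 127.7]), 65.7) 23.82449506282751 bar 109 (array([ 507.8, -275. ]), array([20.8, 58.4]), 68.6) 66.74738660241746
top 2976 n [-0.46  -0.026  0.888] tilt 27.4 yaw 3.26 o [590.1 171.1 100.8]
comp [156 137 115   6 283] [213.  139.6] [723.8 187.1 154.6]
comp [ 216  165   41   34 1214] [236.4 180.6] [603.4 113.2  65.9]
console rect (array([610.9, 181.1]), array([240.3, 381.2]), 2.9)
side 404 n [-0.147  0.038  0.988] tilt 8.7 yaw -14.62 o [606.4 177.4  95.9]
comp [200 120  19  15 173] [207.6 125.4] [692.1 640.8  44.2]
comp [ 250  120   75   45 1243] [290.4 141.7] [857.7 257.4  70.6]
comp [ 208  168  109   60 2690] [263.6 194.9] [561.7 113.1  61.6]
console rect (array([703.3, 319.8]), array([446.8, 654.9]), 3.0)
```

View pics/crop.png

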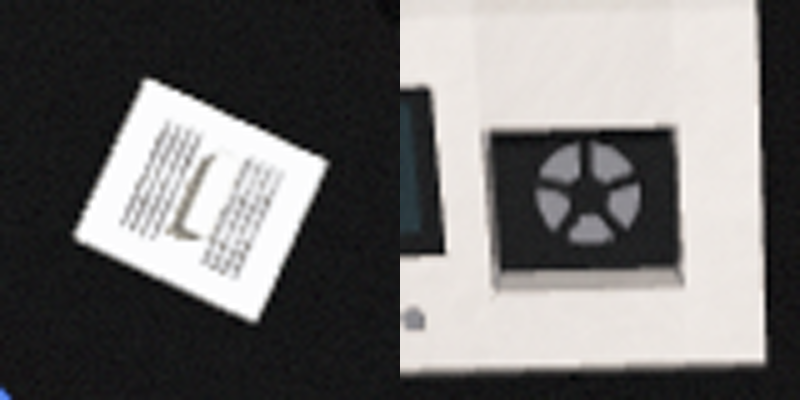

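The crop shows the white slotted cover with its bar running lower-left to upper-right, which fits the description. The bay mouth is at about top px (217.6..256.6, 165.4..197.6). Next I'll cast the mouth outline onto the face plane and work out the approach.

```bash
cat >> h.py <<'E'
T=np.radians(28)
def bayR(yaw): 
    y=np.radians(yaw); Rz=np.array([[np.cos(y),-np.sin(y),0],[np.sin(y),np.cos(y),0],[0,0,1]])
    return Rz@np.array([[np.cos(T),0,-np.sin(T)],[0,1,0],[np.sin(T),0,np.cos(T)]])
def cast(c,px,o,n):
    K=np.array([[c["fx"],0,c["cx"]],[0,c["fy"],c["cy"]],[0,0,1]])
    p=cv2.undistortPoints(np.asarray(px,float).reshape(-1,1,2),K,np.array([c["k1"],0,0,0.])).reshape(-1,2)
    E=np.array(c["extrinsics"]); d=np.c_[p[:,0],-p[:,1],-np.ones(len(p))]@E[:3,:3].T; C=E[:3,3]
    return C+d*(((o-C)@n)/(d@n))[:,None]
E
python3 - <<'E'
from h import *
R=bayR(3.0); n=R[:,2]; o=np.array([590.1,171.1,101.5])
for name,(u,v) in dict(top=(237,181),side=(273,185)).items():
    c=read_camera(name); x0,y0=u-38,v-38
    g=c["color"].min(-1)[y0:y0+76,x0:x0+76].astype(np.uint8); S=8
    G=cv2.resize(g,None,fx=S,fy=S,interpolation=cv2.INTER_CUBIC)
    for th in(160,185,200):
        k,lab,st,ce=cv2.connectedComponentsWithStats((G<th).astype(np.uint8)); i=lab[38*S,38*S]
        if i==0: print("seed");continue
        ct=max(cv2.findContours((lab==i).astype(np.uint8),0,1)[0],key=cv2.contourArea).reshape(-1,2)
        px=(ct+.5)/S-.5+[x0,y0]; P=cast(c,px,o,n); q=((P-o)@R)[:,:2].astype(np.float32)
        r=cv2.minAreaRect(q); print(name,th,"size",np.round(r[1],1),"ang",round(r[2],2),"ctr",(o+R@np.r_[r[0],0]).round(1), "bbox",q.min(0).round(1),q.max(0).round(1))
E
```

```text
top 160 size [131.1 114.6] ang 89.86 ctr [595.7 109.7 102.8] bbox [ -54.6 -127.1] [60.1  4. ]
top 185 size [133.2 117.6] ang 89.76 ctr [595.1 109.8 102.4] bbox [ -56.8 -128. ] [61.   5.3]
top 200 size [134.8 119.6] ang 89.76 ctr [594.9 109.8 102.4] bbox [ -57.8 -128.8] [61.9  6.1]
side 160 size [115.  110.7] ang 89.91 ctr [596.3 105.5 103. ] bbox [ -52.3 -123.2] [58.6 -8.4]
side 185 size [125.1 114.2] ang 89.96 ctr [596.4 109.  103.1] bbox [ -53.7 -124.8] [60.5  0.2]
side 200 size [116.9 128.9] ang 0.03 ctr [596.3 109.6 103.1] bbox [ -55.1 -126.2] [61.8  2.7]
```

>>> {"api": "arm_command", "payload": {"deltas": [{"dx": 0.03, "dy": -0.04, "dz": 0.04}, {"dx": 0.03, "dy": -0.04, "dz": 0.03}, {"dx": 0.03, "dy": -0.04}, {"dx": 0.03, "dy": -0.04}, {"dx": 0.03, "dy": -0.04}]}}

```text
$.deltas[0]: bad value
```

>>> {"api": "arm_command", "payload": {"deltas": [{"dx": 0.022, "dy": -0.028, "dz": 0, "yaw": -1.35}, {"dx": 0.022, "dy": -0.028, "dz": 0, "yaw": 0}, {"dx": 0.022, "dy": -0.028, "dz": 0, "yaw": 0}, {"dx": 0.022, "dy": -0.028, "dz": 0, "yaw": 0}, {"dx": 0.022, "dy": -0.028, "dz": 0, "yaw": 0}, {"dx": 0.022, "dy": -0.028, "dz": 0, "yaw": 0}, {"dx": 0.022, "dy": -0.028, "dz": 0, "yaw": 0}, {"dx": 0.022, "dy": -0.028, "dz": 0, "yaw": 0}, {"dx": 0.022, "dy": -0.028, "dz": 0, "yaw": 0}, {"dx": 0.022, "dy": -0.028, "dz": 0, "yaw": 0}, {"dx": 0.004, "dy": -0.038, "dz": 0, "yaw": 0}, {"dx": 0.004, "dy": -0.038, "dz": 0, "yaw": 0}, {"dx": 0.004, "dy": -0.038, "dz": 0, "yaw": 0}, {"dx": 0.004, "dy": -0.038, "dz": 0, "yaw": 0}, {"dx": 0.004, "dy": -0.038, "dz": 0, "yaw": 0}, {"dx": 0.004, "dy": -0.038, "dz": 0, "yaw": 0}, {"dx": 0.004, "dy": -0.038, "dz": 0, "yaw": 0}, {"dx": 0.004, "dy": -0.038, "dz": 0, "yaw": 0}, {"dx": 0.004, "dy": -0.038, "dz": 0, "yaw": 0}, {"dx": 0.004, "dy": -0.038, "dz": 0, "yaw": 0}], "gripper": 0.06}}

```text
t: 2.2
eef_pos: [490.4, -80.7, 233.7]
tcp_rot: [3.141, 0.0, 2.74]
ft_force: [0.1, 0.2, 0.4]
opening: 0.628
grip_force: 0.0
```

>>> {"api": "arm_command", "payload": {"deltas": [{"dx": 0.0035, "dy": -0.0392, "dz": 0, "yaw": 0}, {"dx": 0.0035, "dy": -0.0392, "dz": 0, "yaw": 0}, {"dx": 0.0035, "dy": -0.0392, "dz": -0.01, "yaw": 0}, {"dx": 0.0035, "dy": -0.0392, "dz": -0.02, "yaw": 0}, {"dx": 0.0035, "dy": -0.0392, "dz": -0.03, "yaw": 0}, {"dx": 0, "dy": 0, "dz": -0.03, "yaw": 0}, {"dx": 0, "dy": 0, "dz": 0, "yaw": 0}]}}

```text
t: 2.9
eef_pos: [506.4, -275.0, 140.1]
tcp_rot: [3.14, -0.006, 2.738]
ft_force: [-0.1, 1.5, 0.3]
opening: 0.629
grip_force: 0.0
```

>>> {"api": "arm_command", "payload": {"deltas": [{"dx": 0, "dy": 0, "dz": -0.03, "yaw": 0}, {"dx": 0, "dy": 0, "dz": -0.03, "yaw": 0}, {"dx": 0, "dy": 0, "dz": -0.02, "yaw": 0}, {"dx": 0, "dy": 0, "dz": -0.012, "yaw": 0}, {"dx": 0, "dy": 0, "dz": 0, "yaw": 0}, {"dx": 0, "dy": 0, "dz": 0, "yaw": 0}]}}

```text
t: 3.5
eef_pos: [508.6, -275.1, 52.9]
tcp_rot: [-3.141, 0.001, 2.741]
ft_force: [0.4, -0.4, 0.2]
opening: 0.629
grip_force: 0.0
```

>>> {"api": "arm_command", "payload": {"deltas": [{"dx": 0, "dy": 0, "dz": 0, "yaw": 0}, {"dx": 0, "dy": 0, "dz": 0, "yaw": 0}, {"dx": 0, "dy": 0, "dz": 0, "yaw": 0}, {"dx": 0, "dy": 0, "dz": 0, "yaw": 0}, {"dx": 0, "dy": 0, "dz": 0, "yaw": 0}, {"dx": 0, "dy": 0, "dz": 0, "yaw": 0}], "gripper": 0.005}}

```text
t: 4.1
eef_pos: [508.1, -275.0, 51.7]
tcp_rot: [3.141, 0.0, 2.74]
ft_force: [-0.9, 0.9, 0.6]
opening: 0.209
grip_force: 30.0
```

>>> {"api": "arm_command", "payload": {"deltas": [{"dx": 0, "dy": 0, "dz": 0.02, "yaw": 0}, {"dx": 0, "dy": 0, "dz": 0.03, "yaw": 0}, {"dx": 0, "dy": 0, "dz": 0.04, "yaw": 0}, {"dx": 0, "dy": 0, "dz": 0.04, "yaw": 0}, {"dx": 0, "dy": 0.02, "dz": 0.03, "yaw": 2.6}, {"dx": 0.007, "dy": 0.035, "dz": 0, "yaw": 2.6}, {"dx": 0.007, "dy": 0.035, "dz": 0, "yaw": 2.6}, {"dx": 0.007, "dy": 0.035, "dz": 0, "yaw": 2.6}, {"dx": 0.007, "dy": 0.035, "dz": 0, "yaw": 2.6}, {"dx": 0.007, "dy": 0.035, "dz": 0, "yaw": 2.6}, {"dx": 0.007, "dy": 0.035, "dz": 0, "yaw": 2.6}, {"dx": 0.007, "dy": 0.035, "dz": 0, "yaw": 2.6}, {"dx": 0.007, "dy": 0.035, "dz": 0, "yaw": 2.6}, {"dx": 0.01, "dy": 0.035, "dz": 0, "yaw": 2.5}, {"dx": 0.01, "dy": 0.03, "dz": 0, "yaw": 0}, {"dx": 0.01, "dy": 0.02, "dz": 0, "yaw": 0}, {"dx": 0, "dy": 0, "dz": 0, "yaw": 0}, {"dx": 0, "dy": 0, "dz": 0, "yaw": 0}, {"dx": 0, "dy": 0, "dz": 0, "yaw": 0}]}}

```text
t: 6.0
eef_pos: [593.6, 109.2, 211.5]
tcp_rot: [-3.142, -0.001, -3.091]
ft_force: [0.2, -0.1, -1.6]
opening: 0.21
grip_force: 30.0
```

Run:
```python
from h import *
f={}
for n in("top","side"):
    c=read_camera(n); f[n]=c["color"]; W=cloud(c); np.savez(n+"1.npz",W=W)
cv2.imwrite("pics/held.png",np.hstack([cv2.resize(f["top"][120:240,170:320,::-1],(400,320)),cv2.resize(f["side"][100:250,180:340,::-1],(400,320))]))
s=state();print(s["eef_pos"],np.degrees(s["tcp_rot"]),s["ft_force"],s["opening"])
```

```text
[593.80393063 109.05847091 211.69504109] [ 1.79999544e+02 -1.17023958e-02 -1.77155747e+02] [ 0.23281313  0.32682703 -1.40344283] 0.21089152570394978
```

View pics/held.png

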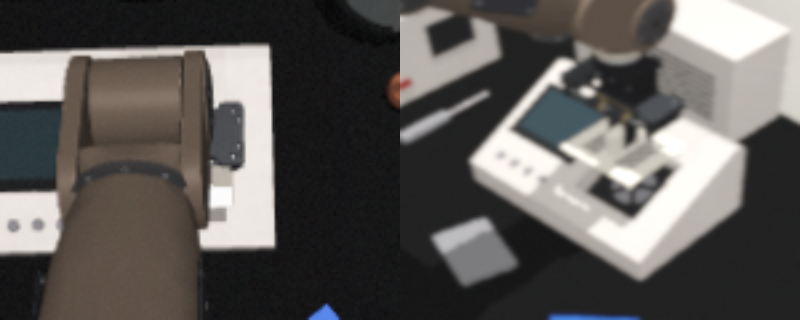

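The gripper holds the cover level over the bay, with the display clear on the left. Now I'll back off along the face normal and come in along it.

>>> {"api": "arm_command", "payload": {"deltas": [{"dx": -0.011, "dy": -0.0003, "dz": 0, "yaw": 0}, {"dx": -0.0105, "dy": -0.0002, "dz": 0, "yaw": 0}, {"dx": 0, "dy": 0, "dz": 0, "yaw": 0}, {"dx": 0.0043, "dy": 0.0002, "dz": -0.008, "yaw": 0}, {"dx": 0.0043, "dy": 0.0002, "dz": -0.008, "yaw": 0}, {"dx": 0.0043, "dy": 0.0002, "dz": -0.008, "yaw": 0}, {"dx": 0.0043, "dy": 0.0002, "dz": -0.008, "yaw": 0}, {"dx": 0, "dy": 0, "dz": 0, "yaw": 0}, {"dx": 0, "dy": 0, "dz": 0, "yaw": 0}]}}

```text
t: 7.0
eef_pos: [589.8, 110.3, 179.2]
tcp_rot: [3.142, -0.001, -3.091]
ft_force: [-0.6, -0.3, -1.4]
opening: 0.208
grip_force: 30.0
```

>>> {"api": "arm_command", "payload": {"deltas": [{"dx": 0.001, "dy": 0.0001, "dz": -0.002, "yaw": 0}, {"dx": 0.001, "dy": 0, "dz": -0.002, "yaw": 0}, {"dx": 0, "dy": 0, "dz": 0, "yaw": 0}, {"dx": 0, "dy": 0, "dz": 0, "yaw": 0}]}}

```text
t: 7.4
eef_pos: [591.4, 110.4, 175.6]
tcp_rot: [3.142, -0.001, -3.091]
ft_force: [-2.1, 0.4, -2.7]
opening: 0.206
grip_force: 30.0
```

>>> {"api": "arm_command", "payload": {"deltas": [{"dx": 0.001, "dy": -0.0003, "dz": -0.002, "yaw": 0}, {"dx": 0, "dy": 0, "dz": 0, "yaw": 0}, {"dx": 0, "dy": 0, "dz": 0, "yaw": 0}]}}

```text
t: 7.7
eef_pos: [591.7, 110.1, 173.4]
tcp_rot: [3.141, -0.003, -3.091]
ft_force: [-7.1, 0.9, -0.6]
opening: 0.211
grip_force: 30.0
```

>>> {"api": "arm_command", "payload": {"deltas": [{"dx": 0.001, "dy": 0, "dz": -0.002, "yaw": 0}, {"dx": 0, "dy": 0, "dz": 0, "yaw": 0}, {"dx": 0, "dy": 0, "dz": 0, "yaw": 0}]}}

```text
t: 8.0
eef_pos: [592.0, 110.1, 171.3]
tcp_rot: [3.142, -0.004, -3.091]
ft_force: [-11.6, -0.1, 1.5]
opening: 0.209
grip_force: 30.0
```

>>> {"api": "arm_command", "payload": {"deltas": [{"dx": -0.002, "dy": -0.0001, "dz": 0, "yaw": 0}, {"dx": -0.0035, "dy": -0.0002, "dz": -0.0036, "yaw": 0}, {"dx": 0, "dy": 0, "dz": 0, "yaw": 0}, {"dx": 0, "dy": 0, "dz": 0, "yaw": 0}]}}

```text
t: 8.4
eef_pos: [587.7, 109.9, 168.1]
tcp_rot: [3.141, -0.001, -3.091]
ft_force: [-6.5, 1.1, 3.4]
opening: 0.206
grip_force: 30.0
```

>>> {"api": "arm_command", "payload": {"deltas": [{"dx": -0.0032, "dy": -0.0002, "dz": -0.0039, "yaw": 0}, {"dx": 0, "dy": 0, "dz": 0, "yaw": 0}, {"dx": 0, "dy": 0, "dz": 0, "yaw": 0}]}}

```text
t: 8.7
eef_pos: [585.1, 109.5, 164.6]
tcp_rot: [3.141, 0.001, -3.091]
ft_force: [-4.3, -0.6, 5.5]
opening: 0.208
grip_force: 30.0
```

>>> {"api": "arm_command", "payload": {"deltas": [{"dx": -0.003, "dy": -0.0002, "dz": -0.0041, "yaw": 0}, {"dx": 0, "dy": 0, "dz": 0, "yaw": 0}, {"dx": 0, "dy": 0, "dz": 0, "yaw": 0}]}}

```text
t: 9.0
eef_pos: [582.2, 109.3, 160.5]
tcp_rot: [3.141, 0.001, -3.091]
ft_force: [-3.9, 0.3, 4.4]
opening: 0.21
grip_force: 30.0
```

>>> {"api": "arm_command", "payload": {"deltas": [{"dx": -0.0027, "dy": -0.0001, "dz": -0.0043, "yaw": 0}, {"dx": 0, "dy": 0, "dz": 0, "yaw": 0}, {"dx": 0, "dy": 0, "dz": 0, "yaw": 0}]}}

```text
t: 9.3
eef_pos: [579.4, 109.2, 156.1]
tcp_rot: [3.141, 0.001, -3.091]
ft_force: [-4.6, 1.1, 4.9]
opening: 0.208
grip_force: 30.0
```

```bash
cat >> h.py <<'E'
def tilt():
    # cover pose in bay frame from side-view plate points
    c=read_camera("side"); W=cloud(c); R=bayR(2.84); o=np.array([595.5,109.7,103])
    q=(W-o)@R; col=c["color"].astype(int)
    return c,q,col
E
python3 - <<'E'
from h import *
c,q,col=tilt()
m=(abs(q[...,0])<75)&(abs(q[...,1])<80)&(q[...,2]>3)&(q[...,2]<50)&(col.min(-1)>120)
P=q[m]; print(len(P),P.min(0).round(),P.max(0).round())
for lo in range(-75,75,15):
    s=P[(P[:,0]>=lo)&(P[:,0]<lo+15)]
    if len(s)>5: print(lo,len(s),np.percentile(s[:,2],[10,50,90]).round(1))
cv2.imwrite("pics/p1.png",cv2.resize(c["color"][130:240,200:340,::-1],(700,550),interpolation=cv2.INTER_CUBIC))
E
```

```text
722 [-75. -79.   3.] [75. 72. 50.]
-75 37 [3.1 4.8 7.5]
-60 99 [42.  46.8 49.2]
-45 120 [39.5 43.1 46.5]
-30 119 [32.9 38.  42.4]
-15 95 [26.9 32.4 36.6]
0 86 [22.1 26.6 31.5]
15 68 [14.8 22.  27.6]
30 49 [ 9.7 14.9 19.2]
45 39 [ 6.   9.5 12.7]
60 10 [3.2 4.3 5.8]
```

View pics/p1.png

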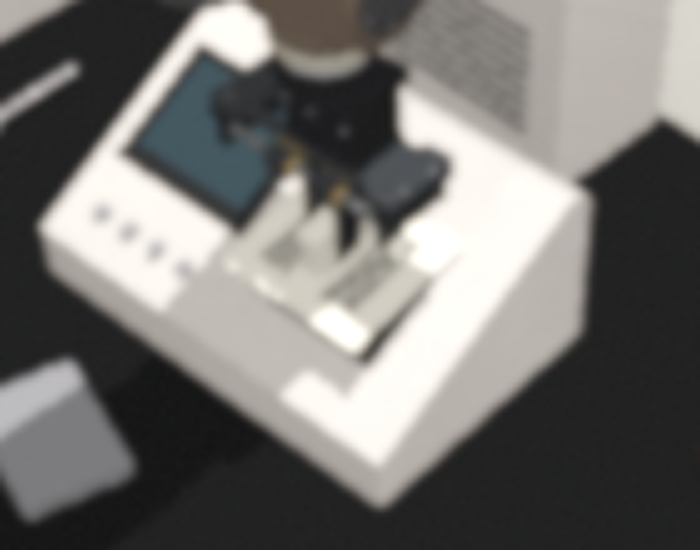

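The view shows the cover pivoting in the grip (about 19° to the face). Its upper edge is on the console at crop (430,245), and the lower edge is still proud.

>>> {"api": "arm_command", "payload": {"deltas": [{"dx": 0, "dy": 0, "dz": -0.004, "yaw": 0}, {"dx": 0, "dy": 0, "dz": 0, "yaw": 0}, {"dx": 0, "dy": 0, "dz": 0, "yaw": 0}]}}

```text
t: 9.65
eef_pos: [579.4, 109.2, 152.0]
tcp_rot: [3.141, 0.001, -3.091]
ft_force: [-4.9, 1.3, 4.2]
opening: 0.209
grip_force: 30.0
```

>>> {"api": "arm_command", "payload": {"deltas": [{"dx": 0, "dy": 0, "dz": -0.004, "yaw": 0}, {"dx": 0, "dy": 0, "dz": 0, "yaw": 0}, {"dx": 0, "dy": 0, "dz": 0, "yaw": 0}]}}

```text
t: 9.95
eef_pos: [579.2, 109.1, 147.8]
tcp_rot: [-3.142, -0.0, -3.091]
ft_force: [-6.0, -1.1, 5.5]
opening: 0.21
grip_force: 30.0
```

```bash
cat > m.py <<'E'
from h import *
c,q,col=tilt()
m=(abs(q[...,0])<62)&(q[...,1]<0)&(q[...,1]>-70)&(q[...,2]>3)&(q[...,2]<50)&(col.min(-1)>120)
P=q[m]
for _ in range(6):
    a=np.linalg.lstsq(np.c_[P[:,:2],np.ones(len(P))],P[:,2],rcond=None)[0]; r=P[:,2]-np.c_[P[:,:2],np.ones(len(P))]@a; P=P[abs(r)<max(3,1.5*r.std())]
print(len(P),"tilt x,y deg",np.degrees(np.arctan(a[:2])).round(1),"z0 upper",a[2].round(1),"resid",r.std().round(2))
m2=(abs(q[...,1])<100)&(abs(q[...,0])<90)&(col.min(-1)>120)&(abs(q[...,2]-(q[...,:2]@a[:2]+a[2]))<4)&(q[...,2]>7)
print("bounds",np.percentile(q[m2],[1,99],axis=0).round(1).tolist())
E
python3 m.py
```

```text
303 tilt x,y deg [-15.    0.4] z0 upper 22.1 resid 1.64
bounds [[-61.5, -71.6, 7.6], [52.3, 66.6, 40.0]]
```

>>> {"api": "arm_command", "payload": {"deltas": [{"dx": 0.0025, "dy": 0.0001, "dz": 0, "yaw": 0}, {"dx": 0, "dy": 0, "dz": -0.0034, "yaw": 0}, {"dx": 0, "dy": 0, "dz": 0, "yaw": 0}, {"dx": 0, "dy": 0, "dz": 0, "yaw": 0}]}}

```text
t: 10.4
eef_pos: [580.6, 109.1, 144.1]
tcp_rot: [-3.141, -0.003, -3.091]
ft_force: [-9.1, -0.9, 0.2]
opening: 0.209
grip_force: 30.0
```

```bash
python3 m.py
```

```text
313 tilt x,y deg [-11.4   0.3] z0 upper 19.0 resid 1.51
bounds [[-62.4, -71.8, 7.5], [55.1, 68.2, 33.1]]
```

>>> {"api": "arm_command", "payload": {"deltas": [{"dx": 0.0025, "dy": 0.0001, "dz": 0, "yaw": 0}, {"dx": 0, "dy": 0, "dz": -0.002, "yaw": 0}, {"dx": 0, "dy": 0, "dz": 0, "yaw": 0}, {"dx": 0, "dy": 0, "dz": 0, "yaw": 0}]}}

```text
t: 10.85
eef_pos: [582.2, 109.2, 141.9]
tcp_rot: [-3.141, -0.005, -3.091]
ft_force: [-14.0, -2.3, 5.7]
opening: 0.21
grip_force: 30.0
```

```bash
python3 m.py
```

```text
285 tilt x,y deg [-10.4  -0. ] z0 upper 16.6 resid 1.67
bounds [[-63.6, -72.1, 7.5], [51.9, 68.9, 30.0]]
```

>>> {"api": "arm_command", "payload": {"deltas": [{"dx": -0.0005, "dy": 0, "dz": -0.0022, "yaw": 0}, {"dx": -0.0005, "dy": 0, "dz": -0.0022, "yaw": 0}, {"dx": 0, "dy": 0, "dz": 0, "yaw": 0}, {"dx": 0, "dy": 0, "dz": 0, "yaw": 0}]}}

```text
t: 11.3
eef_pos: [582.7, 109.2, 139.2]
tcp_rot: [-3.141, -0.001, -3.091]
ft_force: [-13.3, -2.5, 18.4]
opening: 0.208
grip_force: 30.0
```

```bash
python3 m.py
```

```text
299 tilt x,y deg [-8.8  0.1] z0 upper 14.9 resid 1.62
bounds [[-64.2, -71.0, 7.4], [52.2, 68.6, 26.6]]
```

>>> {"api": "arm_command", "payload": {"deltas": [{"dx": 0.0015, "dy": 0, "dz": 0, "yaw": 0}, {"dx": 0, "dy": 0, "dz": -0.002, "yaw": 0}, {"dx": 0, "dy": 0, "dz": 0, "yaw": 0}, {"dx": 0, "dy": 0, "dz": 0, "yaw": 0}]}}

```text
t: 11.75
eef_pos: [583.8, 109.3, 138.2]
tcp_rot: [-3.141, -0.001, -3.091]
ft_force: [-18.7, -2.9, 29.9]
opening: 0.21
grip_force: 30.0
```

```bash
python3 m.py; python3 -c "
from h import *
c=read_camera('side');cv2.imwrite('pics/p2.png',cv2.resize(c['color'][150:230,230:330,::-1],(750,600),interpolation=cv2.INTER_CUBIC))"
```

```text
297 tilt x,y deg [-8.1 -0.5] z0 upper 14.0 resid 1.58
bounds [[-64.5, -71.4, 7.6], [53.0, 70.1, 25.1]]
```

View pics/p2.png

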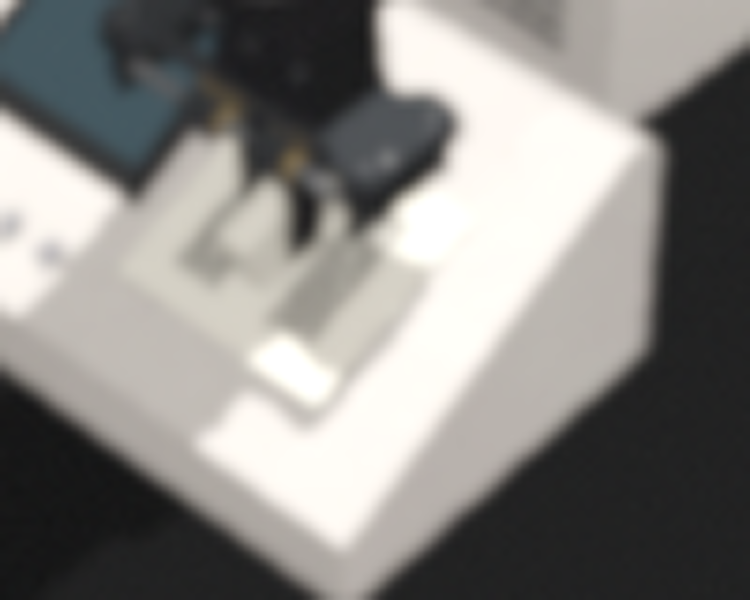

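The lower feet look to be on the rim, and the upper plate edge may have dipped inside the mouth. I'll lift off along the normal with the tilt kept and re-measure.

>>> {"api": "arm_command", "payload": {"deltas": [{"dx": -0.002, "dy": 0, "dz": 0.003, "yaw": 0}, {"dx": -0.002, "dy": -0.0001, "dz": 0.004, "yaw": 0}, {"dx": -0.002, "dy": -0.0001, "dz": 0.004, "yaw": 0}, {"dx": -0.002, "dy": -0.0001, "dz": 0.004, "yaw": 0}, {"dx": -0.002, "dy": -0.0001, "dz": 0.004, "yaw": 0}, {"dx": -0.002, "dy": -0.0001, "dz": 0.004, "yaw": 0}, {"dx": 0, "dy": 0, "dz": 0, "yaw": 0}, {"dx": 0, "dy": 0, "dz": 0, "yaw": 0}]}}

```text
t: 12.65
eef_pos: [572.8, 109.0, 159.1]
tcp_rot: [3.142, 0.0, -3.091]
ft_force: [0.2, 0.0, -0.7]
opening: 0.205
grip_force: 30.0
```

```bash
cat > m2.py <<'E'
from h import *
c=read_camera("side");W=cloud(c);R=bayR(2.84);o=np.array([595.5,109.7,103]);q=(W-o)@R;col=c["color"].astype(int)
s=state();t=(s["eef_pos"]-o)@R
m=(abs(q[...,0])<62)&(q[...,1]<0)&(q[...,1]>-70)&(q[...,2]>t[2]-45)&(q[...,2]<t[2]+10)&(q[...,2]>8)&(col.min(-1)>120);P=q[m]
for _ in range(8):
    A=np.c_[P[:,:2],np.ones(len(P))];a=np.linalg.lstsq(A,P[:,2],rcond=None)[0];r=P[:,2]-A@a;P=P[abs(r)<max(2.5,1.5*r.std())]
print("tcp bay",t.round(1),"tilt",np.degrees(np.arctan(a[:2])).round(1),"z0up",a[2].round(1),len(P))
g=(abs(q[...,1])<85)&(abs(q[...,0])<95)&(abs(q[...,2]-(q[...,:2]@a[:2]+a[2]))<4)&(q[...,2]>5)&(col.min(-1)>90)
Q=q[g]; r=cv2.minAreaRect(np.c_[Q[:,0]/np.cos(np.arctan(a[0])),Q[:,1]].astype(np.float32)); print("rect",np.round(r[0],1),np.round(r[1],1),round(r[2],1),"pct x",np.percentile(Q[:,0],[.5,99.5]).round(1),"pct y",np.percentile(Q[:,1],[.5,99.5]).round(1))
E
python3 m2.py
```

```text
tcp bay [ 6.2  0.4 60. ] tilt [-7.9  1.8] z0up 39.1 267
rect [-2.8 -1.2] [125.7 140.5] 0.2 pct x [-64.5  58. ] pct y [-71.3  67. ]
```

>>> {"api": "arm_command", "payload": {"deltas": [{"dx": 0.0034, "dy": -0.0002, "dz": 0.0018, "yaw": 0}, {"dx": 0, "dy": 0, "dz": 0, "yaw": 0}, {"dx": 0.0028, "dy": 0.0001, "dz": -0.0053, "yaw": 0}, {"dx": 0.0028, "dy": 0.0001, "dz": -0.0053, "yaw": 0}, {"dx": 0.0028, "dy": 0.0001, "dz": -0.0053, "yaw": 0}, {"dx": 0, "dy": 0, "dz": 0, "yaw": 0}, {"dx": 0, "dy": 0, "dz": 0, "yaw": 0}, {"dx": 0, "dy": 0, "dz": 0, "yaw": 0}]}}

```text
t: 13.5
eef_pos: [584.4, 109.1, 144.8]
tcp_rot: [3.141, -0.001, -3.091]
ft_force: [-3.7, -0.2, 2.9]
opening: 0.209
grip_force: 30.0
```

```bash
python3 m2.py
```

```text
tcp bay [ 9.8 -0.1 42.1] tilt [-7.7  0.4] z0up 20.5 266
rect [15.2 -3.2] [148.  155.7] 89.4 pct x [-61.   63.9] pct y [-72.4  70.7]
```

>>> {"api": "arm_command", "payload": {"deltas": [{"dx": 0.0003, "dy": 0, "dz": -0.0017, "yaw": 0}, {"dx": 0, "dy": 0, "dz": -0.0017, "yaw": 0}, {"dx": 0, "dy": 0, "dz": 0, "yaw": 0}, {"dx": 0, "dy": 0, "dz": 0, "yaw": 0}]}}

```text
t: 13.95
eef_pos: [585.3, 109.1, 141.7]
tcp_rot: [3.141, 0.001, -3.091]
ft_force: [-1.5, 0.7, 2.7]
opening: 0.209
grip_force: 30.0
```

```bash
python3 m2.py
```

```text
tcp bay [ 9.1 -0.1 38.9] tilt [-6.7  1.1] z0up 17.5 261
rect [13.  -5.3] [151.5 151.2] 89.6 pct x [-61.5  72.2] pct y [-74.   68.5]
```

>>> {"api": "arm_command", "payload": {"deltas": [{"dx": -0.0003, "dy": 0, "dz": -0.0017, "yaw": 0}, {"dx": -0.0003, "dy": 0, "dz": -0.0017, "yaw": 0}, {"dx": 0, "dy": 0, "dz": 0, "yaw": 0}, {"dx": 0, "dy": 0, "dz": 0, "yaw": 0}]}}

```text
t: 14.4
eef_pos: [585.0, 109.0, 137.8]
tcp_rot: [3.142, 0.001, -3.091]
ft_force: [4.6, 0.2, -3.7]
opening: 0.21
grip_force: 30.0
```

```bash
python3 m2.py
```

```text
tcp bay [ 7.1 -0.2 35.7] tilt [-6.5  0.7] z0up 14.1 233
rect [10.6 -8. ] [149.8 154. ] 0.9 pct x [-63.6  62.1] pct y [-75.2  67.9]
```

>>> {"api": "arm_command", "payload": {"deltas": [{"dx": 0.0005, "dy": 0, "dz": -0.002, "yaw": 0}, {"dx": 0.0005, "dy": 0, "dz": -0.002, "yaw": 0}, {"dx": 0, "dy": 0, "dz": 0, "yaw": 0}, {"dx": 0, "dy": 0, "dz": 0, "yaw": 0}]}}

```text
t: 14.85
eef_pos: [584.9, 109.0, 134.8]
tcp_rot: [3.142, -0.0, -3.091]
ft_force: [-4.8, -1.4, 8.6]
opening: 0.212
grip_force: 30.0
```

```bash
python3 m2.py; python3 -c "
from h import *
c=read_camera('side');cv2.imwrite('pics/p3.png',cv2.resize(c['color'][150:230,230:330,::-1],(750,600),interpolation=cv2.INTER_CUBIC))"
```

```text
tcp bay [ 5.6 -0.2 33. ] tilt [-3.5  0.1] z0up 11.7 235
rect [15.5 -6. ] [151.4 160.5] 89.4 pct x [-64.2  89.2] pct y [-73.8  69.2]
```

View pics/p3.png

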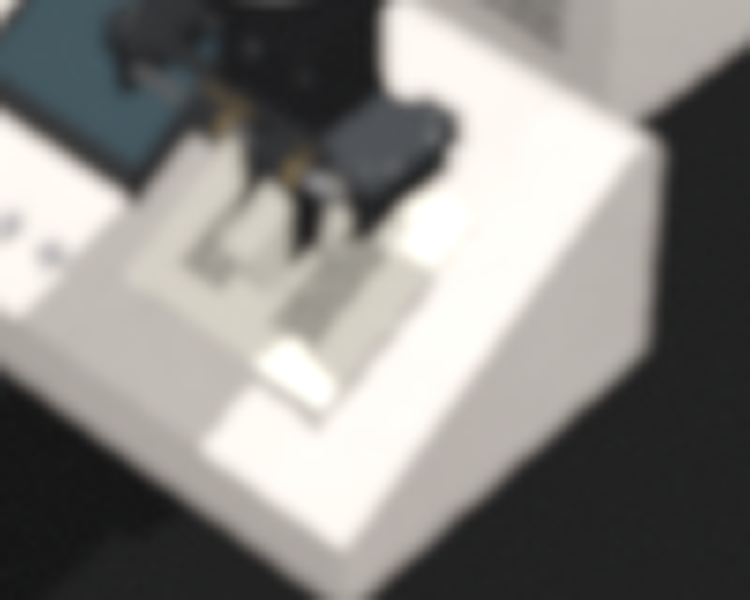

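The cover lies nearly parallel in the mouth (tilt 3.5°, lower edge about 9 mm proud). I'll release it, rise and re-measure.

>>> {"api": "arm_command", "payload": {"deltas": [{"dx": 0, "dy": 0, "dz": 0, "yaw": 0}, {"dx": 0, "dy": 0, "dz": 0, "yaw": 0}, {"dx": 0, "dy": 0, "dz": 0, "yaw": 0}, {"dx": 0, "dy": 0, "dz": 0, "yaw": 0}, {"dx": 0, "dy": 0, "dz": 0.02, "yaw": 0}, {"dx": 0, "dy": 0, "dz": 0.03, "yaw": 0}, {"dx": 0, "dy": 0, "dz": 0.03, "yaw": 0}, {"dx": 0, "dy": 0, "dz": 0.02, "yaw": 0}], "gripper": 0.05}}

```text
t: 15.75
eef_pos: [585.6, 109.1, 235.9]
tcp_rot: [3.141, 0.001, -3.091]
ft_force: [-0.7, 0.2, 0.4]
opening: 0.525
grip_force: 0.0
```

>>> {"api": "arm_command", "payload": {"deltas": [{"dx": -0.03, "dy": 0, "dz": 0.02, "yaw": 0}, {"dx": -0.04, "dy": 0, "dz": 0.02, "yaw": 0}, {"dx": -0.04, "dy": 0, "dz": 0, "yaw": 0}, {"dx": -0.03, "dy": 0, "dz": 0, "yaw": 0}, {"dx": 0, "dy": 0, "dz": 0, "yaw": 0}, {"dx": 0, "dy": 0, "dz": 0, "yaw": 0}, {"dx": 0, "dy": 0, "dz": 0, "yaw": 0}], "gripper": 0.0}}

```text
t: 16.45
eef_pos: [446.3, 109.0, 274.0]
tcp_rot: [3.141, 0.0, -3.091]
ft_force: [0.6, 0.3, 0.6]
opening: 0.019
grip_force: 0.0
```

```bash
cat > m3.py <<'E'
from h import *
R=bayR(2.84);o=np.array([595.5,109.7,103])
for n in("side","top"):
    c=read_camera(n);q=(cloud(c)-o)@R;col=c["color"].astype(int);w=(col.min(-1)>90)
    F=q[w&(q[...,1]<-80)&(q[...,1]>-90)&(abs(q[...,0])<80)&(abs(q[...,2])<8)][:,2]
    out=[]
    for X,Y in((50,58),(-50,58),(50,-58),(-50,-58)):
        s=q[(abs(q[...,0]-X)<9)&(abs(q[...,1]-Y)<9)&w&(q[...,2]<30)&(q[...,2]>-10)][:,2]; out.append((len(s),round(float(np.median(s)),1) if len(s) else None))
    print(n,"face",np.median(F).round(1) if len(F) else None,"corner0-3 upper z",out)
    b=q[w&(q[...,2]>42)&(q[...,2]<62)&(abs(q[...,0])<50)&(abs(q[...,1])<30)]
    if len(b)>5: r=cv2.minAreaRect(b[:,:2].astype(np.float32)); print(" bar",len(b),np.round(r[0],1),np.round(r[1],1),round(r[2],1))
    if n=="side": cv2.imwrite('pics/%s'%__import__("sys").argv[1],cv2.resize(c['color'][150:230,230:330,::-1],(750,600),interpolation=cv2.INTER_CUBIC))
s=state();print(s["eef_pos"],s["ft_force"],s["opening"])
E
python3 m3.py p4.png
```

```text
side face 0.7 corner0-3 upper z [(16, 6.4), (18, 15.0), (21, 6.6), (21, 14.7)]
 bar 95 [ 0.6 -2.2] [59.5 22.5] 1.8
top face -0.1 corner0-3 upper z [(25, 4.3), (12, 13.2), (26, 5.4), (25, 14.1)]
 bar 109 [ 3.2 -0.3] [20.  58.7] 87.8
[446.1749944  109.00260159 273.73655721] [0.30222355 0.3368596  0.46686249] 0.0046972764077313125
```

View pics/p4.png

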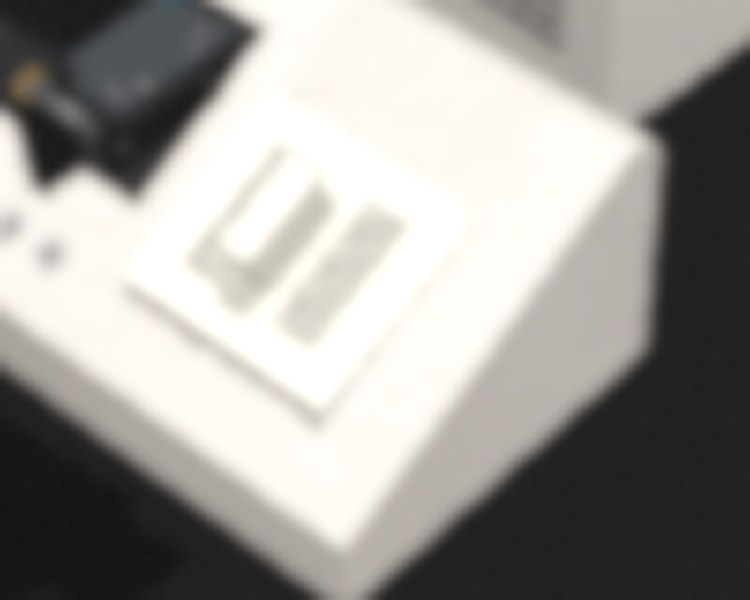

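The picture and the depth agree: the upper corners (0, 2) are home at about 5 mm upper-face height. The lower ones (1, 3) are about 9 mm proud, on their catches. Now I'll press corner 3 with closed fingers.

>>> {"api": "arm_command", "payload": {"deltas": [{"dx": 0.028, "dy": -0.02, "dz": -0.02, "yaw": 0}, {"dx": 0.028, "dy": -0.02, "dz": -0.03, "yaw": 0}, {"dx": 0.027, "dy": -0.02, "dz": -0.03, "yaw": 0}, {"dx": 0, "dy": 0, "dz": -0.03, "yaw": 0}, {"dx": 0, "dy": 0, "dz": -0.03, "yaw": 0}, {"dx": 0, "dy": 0, "dz": -0.005, "yaw": 0}, {"dx": 0, "dy": 0, "dz": 0, "yaw": 0}, {"dx": 0, "dy": 0, "dz": 0, "yaw": 0}, {"dx": 0.0047, "dy": 0, "dz": -0.0088, "yaw": 0}, {"dx": 0, "dy": 0, "dz": 0, "yaw": 0}, {"dx": 0, "dy": 0, "dz": 0, "yaw": 0}]}}

```text
t: 17.65
eef_pos: [533.2, 49.1, 120.6]
tcp_rot: [3.142, 0.0, -3.091]
ft_force: [0.4, 0.2, -0.6]
opening: 0.003
grip_force: 0.0
```

>>> {"api": "arm_command", "payload": {"deltas": [{"dx": 0.0024, "dy": 0, "dz": -0.0044, "yaw": 0}, {"dx": 0.0019, "dy": 0, "dz": -0.0035, "yaw": 0}, {"dx": 0.0005, "dy": 0, "dz": -0.0009, "yaw": 0}, {"dx": 0, "dy": 0, "dz": 0, "yaw": 0}]}}

```text
t: 18.05
eef_pos: [537.8, 49.1, 111.5]
tcp_rot: [3.141, -0.0, -3.091]
ft_force: [-1.5, 0.6, 4.2]
opening: 0.005
grip_force: 2.3
```

Contact is as predicted. I'll press along the inward normal.

>>> {"api": "arm_command", "payload": {"deltas": [{"dx": 0.0009, "dy": 0, "dz": -0.0018, "yaw": 0}, {"dx": 0.0009, "dy": 0, "dz": -0.0018, "yaw": 0}, {"dx": 0, "dy": 0, "dz": 0, "yaw": 0}]}}

```text
t: 18.35
eef_pos: [539.3, 49.1, 108.1]
tcp_rot: [3.141, -0.001, -3.091]
ft_force: [-3.1, 0.3, 5.3]
opening: 0.004
grip_force: 2.8
```

>>> {"api": "arm_command", "payload": {"deltas": [{"dx": 0.0009, "dy": 0, "dz": -0.0018, "yaw": 0}, {"dx": 0.0009, "dy": 0, "dz": -0.0018, "yaw": 0}, {"dx": 0, "dy": 0, "dz": 0, "yaw": 0}]}}

```text
t: 18.65
eef_pos: [541.6, 49.1, 104.0]
tcp_rot: [3.141, -0.0, -3.091]
ft_force: [-0.8, -0.3, 1.9]
opening: 0.004
grip_force: 0.9
```

>>> {"api": "arm_command", "payload": {"deltas": [{"dx": 0.0009, "dy": 0, "dz": -0.0018, "yaw": 0}, {"dx": 0.0005, "dy": 0, "dz": -0.0009, "yaw": 0}, {"dx": 0, "dy": 0, "dz": 0, "yaw": 0}]}}

```text
t: 18.95
eef_pos: [542.2, 49.1, 103.0]
tcp_rot: [3.142, -0.001, -3.091]
ft_force: [-11.0, -0.6, 24.6]
opening: 0.008
grip_force: 13.5
```

>>> {"api": "arm_command", "payload": {"deltas": [{"dx": -0.006, "dy": 0, "dz": 0.011, "yaw": 0}, {"dx": -0.0135, "dy": 0, "dz": 0.027, "yaw": 0}, {"dx": 0, "dy": 0, "dz": 0.04, "yaw": 0}, {"dx": 0, "dy": 0.035, "dz": 0.01, "yaw": 0}, {"dx": 0, "dy": 0.045, "dz": 0, "yaw": 0}, {"dx": 0, "dy": 0.0355, "dz": -0.01, "yaw": 0}, {"dx": 0, "dy": 0, "dz": -0.03, "yaw": 0}, {"dx": 0, "dy": 0, "dz": -0.021, "yaw": 0}, {"dx": 0, "dy": 0, "dz": 0, "yaw": 0}, {"dx": 0, "dy": 0, "dz": 0, "yaw": 0}, {"dx": 0.0047, "dy": 0, "dz": -0.0088, "yaw": 0}, {"dx": 0, "dy": 0, "dz": 0, "yaw": 0}, {"dx": 0, "dy": 0, "dz": 0, "yaw": 0}]}}

```text
t: 20.25
eef_pos: [528.3, 164.4, 120.1]
tcp_rot: [3.141, 0.001, -3.091]
ft_force: [-0.5, -1.4, -0.0]
opening: 0.004
grip_force: 0.0
```

>>> {"api": "arm_command", "payload": {"deltas": [{"dx": 0.0024, "dy": 0, "dz": -0.0044, "yaw": 0}, {"dx": 0.0019, "dy": 0, "dz": -0.0035, "yaw": 0}, {"dx": 0.0005, "dy": 0, "dz": -0.0009, "yaw": 0}, {"dx": 0, "dy": 0, "dz": 0, "yaw": 0}]}}

```text
t: 20.65
eef_pos: [532.8, 164.5, 110.7]
tcp_rot: [3.142, -0.0, -3.091]
ft_force: [0.0, 0.1, -0.2]
opening: 0.007
grip_force: 0.0
```

>>> {"api": "arm_command", "payload": {"deltas": [{"dx": 0.0009, "dy": 0, "dz": -0.0018, "yaw": 0}, {"dx": 0.0009, "dy": 0, "dz": -0.0018, "yaw": 0}, {"dx": 0, "dy": 0, "dz": 0, "yaw": 0}]}}

```text
t: 20.95
eef_pos: [534.6, 164.5, 107.1]
tcp_rot: [3.142, -0.0, -3.091]
ft_force: [-0.3, 0.8, 1.0]
opening: 0.003
grip_force: 0.0
```

>>> {"api": "arm_command", "payload": {"deltas": [{"dx": 0.0009, "dy": 0, "dz": -0.0018, "yaw": 0}, {"dx": 0.0009, "dy": 0, "dz": -0.0018, "yaw": 0}, {"dx": 0, "dy": 0, "dz": 0, "yaw": 0}]}}

```text
t: 21.25
eef_pos: [536.4, 164.6, 104.0]
tcp_rot: [3.141, -0.0, -3.091]
ft_force: [-2.8, -0.4, 5.8]
opening: 0.006
grip_force: 3.2
```

>>> {"api": "arm_command", "payload": {"deltas": [{"dx": 0.0009, "dy": 0, "dz": -0.0018, "yaw": 0}, {"dx": 0, "dy": 0, "dz": 0, "yaw": 0}, {"dx": 0, "dy": 0, "dz": 0, "yaw": 0}]}}

```text
t: 21.55
eef_pos: [536.7, 164.6, 103.4]
tcp_rot: [3.141, -0.0, -3.091]
ft_force: [-9.1, -0.5, 22.2]
opening: 0.006
grip_force: 11.8
```

>>> {"api": "arm_command", "payload": {"deltas": [{"dx": -0.006, "dy": 0, "dz": 0.011, "yaw": 0}, {"dx": -0.0135, "dy": 0, "dz": 0.027, "yaw": 0}, {"dx": -0.02, "dy": 0, "dz": 0.04, "yaw": 0}, {"dx": -0.02, "dy": 0, "dz": 0.04, "yaw": 0}, {"dx": -0.03, "dy": -0.02, "dz": 0.03, "yaw": 0}, {"dx": 0, "dy": -0.04, "dz": 0.02, "yaw": 0}, {"dx": 0, "dy": 0, "dz": 0, "yaw": 0}, {"dx": 0, "dy": 0, "dz": 0, "yaw": 0}]}}

```text
t: 22.35
eef_pos: [447.8, 104.1, 270.5]
tcp_rot: [3.141, 0.002, -3.093]
ft_force: [0.8, 0.1, -0.3]
opening: 0.008
grip_force: 0.0
```

```bash
python3 m3.py p5.png
```

```text
side face 1.4 corner0-3 upper z [(19, 6.9), (17, 6.2), (15, 5.4), (19, 6.8)]
 bar 82 [-2.3 -0.5] [21.9 58.6] 86.7
top face 0.3 corner0-3 upper z [(30, 4.6), (11, 4.3), (25, 5.8), (23, 4.9)]
 bar 106 [0.5 0.4] [20.2 57.8] 89.2
[447.69029544 104.93493705 269.37783447] [ 0.74940173 -0.18924266  0.30761307] 0.005629431658010798
```

View pics/p5.png

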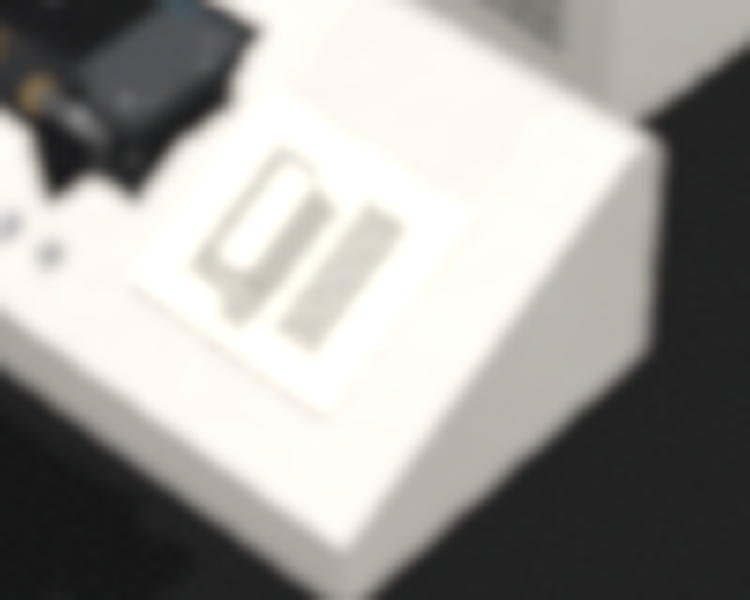

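The cover lies flush: every corner's upper face is about 5 mm above the console face in both views, and the arm is clear.

```bash
python3 -c "
from cell import job_done
print(job_done())"
```

```text
the job is handed in; nothing more can be done
None
```

The white cover is on the fan bay and released. Both cameras show all four corners flush to about 1 mm, the two lower ones went home after the upper pair, the arm is clear, and I handed the job in at about 22.5 s. No verdict came back.

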